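# Hold an assembly square in the corner of a control cabinet

### The arm

A 7-joint arm with a two-finger parallel gripper is mounted at the origin on a cart in front of the work surface, level with it; the furniture and walls round the work are solid. World frame = base frame: x ahead of the robot, y to its left, z up, the work surface at z = 0. Lengths are in mm, angles in rad, forces in N, time in s.
With the tool pointing down it reaches from about 400 to 875 mm from the base axis. Payload 4.4 kg.
Tool frame: the origin (TCP) lies midway between the tips of the shut fingers; the grasp point (between the pads) lies ctrl.grip_depth behind it (ctrl.grip_depth is the distance from the TCP to the grasp point, in mm); z points along the fingers, y is the line along which they close (so a half turn about z gives the same grasp; the last joint's range is limited). The gripper opens to 85 mm and grips with 20 to 120 N. Pads are 22 mm wide; open, the fingers measure 114 mm over their backs; the gripper's body (76 mm by 85 mm) begins 54 mm behind the grasp point. The pads swing forward as they close: fully open they stand 13 mm farther back than shut.
Start: joints at [1.039, 0.628, 0.038, 1.517, -0.027, 0.996, -0.02], TCP at [291.968, -580.752, 231.313] pointing down, gripper open.
Joint ranges: [-3.06, 3.06], [-0.37, 2.12], [-1.25, 1.32], [0.18, 2.47], [-1.1, 4.24], [0.23, 1.98], [-2.94, 2.94]. Speed limits (rad/s): [2.57, 2.57, 3.14, 3.14, 3.14, 3.14, 3.14].

### API

Orientations are given as [roll, pitch, yaw] about the fixed x, y, z axes, in that order (R = Rz(yaw) Ry(pitch) Rx(roll)).
In Python, from cell import ctrl gives the robot as it stands.
- The arm moves only by the tool carry_out, never from a script. Its argument "deltas" is one flat list of numbers, 7 for each row, row after row: the turn, a rotation vector about the tool's x, y, z in degrees, then the shift along the tool's x, y, z in m, then the closure, from -1 (fully open) to 1 (shut). In form: [wx, wy, wz, dx, dy, dz, claw, wx, wy, wz, dx, dy, dz, claw, ...]. A call has 1 to 12 rows; each row shifts and turns the commanded pose from where the row before left it, along the tool's axes as they then stand; what a row does not reach is not made up. A row lasts 1/8 s, in which the tool goes at most 62.5 mm and 10.7 degrees, less where a joint would pass 70% of its speed; a pose out of reach is approached as far as the arm can. A call with a gripper value outside its range is refused whole. The fingers move at their own pace and stop on an object; the grip force is fixed at half the most. Time passes only in rows, so rows that do not move let the fingers close. It gives the time, the measured TCP pose, the force, the opening and the grip force at its end, in the units of the state.
- ctrl.read_state(): the state, without advancing time (a new reading comes with each control period).
- ctrl.get_image(name): name is "scene" or "top" or "wrist"; returns the picture (384x512x3 uint8, red, green, blue); there is no depth.
- ctrl.calibration(name): a dict with "mtx" (3x3 intrinsics, pixels), "distortion" ([k1, k2, p1, p2, k3] as OpenCV has them; the pictures are not rectified), "R" (3x3) and "t" (3): a world point X has camera coordinates R X + t. Camera axes: x right, y down, z forward; pixel columns grow to the right and rows downward; lengths in mm; the calibration is good to about 2 mm. A picture is of the moment at which its call begins: read the wrist's pose just before it. calibration takes no time and is no camera call; for the wrist camera it gives the pose at the moment of the call.
- ctrl.finish_job(): hands the job in; it is judged then, once.
The state is a dict: "clock": time; "qpos": joint angles; "qd": joint speeds; "tau": joint torques, N m; "eef_pos": TCP position; "tool_rot": TCP orientation; "force": force on the tool from outside, world axes, zero at the start; "torque": the same for the moment, N m; "width": finger opening in mm; "gripper_force": force on a finger pad.
Only numpy, scipy, OpenCV 4.12 (cv2) and the standard library are available. Lean on these libraries where they do the work, as an engineer would, in place of code of your own. Each camera call takes 0.05 s, during which the arm holds its last target. There are 200 camera calls.

### The job

A small control cabinet lies on its back on the bench: swing its door open by the bar handle until it stands upright. Then take the steel square by its orange grip, lay it flat on the cabinet's floor in the near right-hand corner and press it in until both its legs lie flush against the two walls, and finish while still gripping and pressing it there against both walls. Leave the meter and the yellow screwdriver where they are.

Things in the scene. Friction and masses are not known exactly. Their poses are not given: they have to be found in the camera images.
- cabinet: grey sheet-metal cabinet fixed to the bench, lying on its back like a tray, 210 (x) x 220 (y) x 40 mm high; origin at the centre of its underside, z up, -x its near side (towards the robot), -y its right side. Walls 8 mm thick, rim 40 mm above the bench, inner floor 5 mm above the bench. A rail with a green terminal strip 32 mm high occupies the floor only at x > +35 mm
- near_wall: the cabinet's near wall (its -x side, runs along y); its inner face is 97 mm to -x of the cabinet's origin
- right_wall: the cabinet's right wall (its -y side, runs along x); its inner face is 102 mm to -y of the cabinet's origin
- corner (a point): the inner near right-hand corner of the cabinet, at floor level, where the inner faces of the near and right walls meet; axes as the cabinet's
- door (a joint): angle of the cabinet's white door: 0 closed (flat on the rim), grows as it swings up and away from the robot, pi/2 upright, at most 1.8. It starts at 0 to 0.1. Its stiff hinge (0.6 N m of friction) keeps it at any angle; the door weighs 0.3 kg
- door_hinge (a point): middle of the hinge axis, which runs along the cabinet's y along its far rim, 45 mm above the bench
- door_handle (a point): middle of the door's steel bar handle: a round bar 10 mm thick and 100 mm long, parallel to the hinge axis and 256 mm from it, standing out 42 mm beyond the door's near edge (37 mm free gap) with the bench about 40 mm below when shut; an upright gripper can take it from above and stay upright as the door swings. Axes turn with the door
- square: loose steel square lying flat, about 0.3 kg: legs 90 mm long, 11 mm thick, 26 mm high, joined by a web, with an upright orange grip. Origin where the legs' outer faces meet, at the underside; legs along its +x and +y, z up. In place its origin is at the corner, its axes like the cabinet's. Legs are smooth (friction about 0.2 on walls and floor); the walls are rigid
- square_grip (a point): in the orange grip: a block 16 mm wide, 50 mm long along the square's diagonal (45 degrees between its +x and +y), its top 82 mm above the square's underside. This point is on the block's middle axis, 34 mm along x and 34 mm along y from the square's origin, 66 mm above its underside; axes as the square's
- meter: blue and black multimeter, 146 x 68 x 41 mm, lying on the bench at the right; origin at the centre of its underside; leave alone
- screwdriver_y: yellow-handled screwdriver, 169 mm long, lying at the left; origin under its middle; leave alone
- parts_cabinet: blue drawer unit fixed on the bench beyond the square and to the right of the cabinet, about 170 mm high with a spool on top; its drawer fronts and their pulls face the robot from about x = 0.63 m on. Carry the square nearer to the robot than that
Things that resemble listed ones, but are neither listed nor needed, are in the scene too. Of the things that look like the square, the largest one is meant.

How it is judged (in metres and radians):
On the way:
1. the door has been swung up to at least 1.25 rad (about 72 degrees) (value of joint door above 1.25 rad), for 0.2 s.
At the end, for the whole second after the job is handed in: Door above 1.2 rad; the square flat on the floor (5 mm, 0.05 rad) in the near right corner, its corner within 5 mm and its legs within 0.03 rad of the walls, pressing on each wall with over 1.5 N, at rest and gripped by the fingers (over 20 N in all) (value of joint door above 1.2 rad and contact force between square and near_wall above 1.5 N and contact force between square and right_wall above 1.5 N and angle between the x axis of square and the x axis of cabinet, either way round below 0.03 rad and horizontal distance between square and corner below 0.005 m and z of square in the frame of corner below 0.005 m and angle between square's own z axis and vertical below 0.05 rad and contact force between the fingers and square above 20 N and linear speed of square below 0.02 m/s); the arm keeps its last pose, push and grip.
It fails at once if the meter or the yellow screwdriver is moved more than 30 mm (distance of any of meter, screwdriver_y from where it was at the start of the episode above 0.03 m).
It also fails if it takes over 67 s, if anything falls off the work surface, if the arm or the gripper's body presses on something with over 40 N, if the wrist force passes 120 N, or if a joint passes its speed limit or range.

## Working session

There is one attempt and no reset: what is moved stays moved. The work goes in short steps, Python scripts to look and compute and a tool call to move; the robot and the scene stay as the last step left them, time stands still between calls to the robot, and variables do not carry over. Pictures are saved under pics/ and viewed, at most 10 in all, crops included, and the job is handed in when it is done.

Besides the shell and the picture viewer there is one more tool, called after "Call:" in YAML: its name, and indented under it one key for each argument. carry_out: Moves the arm, as the interface text tells. Its arguments: {"type":"object","properties":{"deltas":{"type":"array"}},"required":["deltas"]}

```bash
mkdir -p pics; ls
python3 - <<'E'
from cell import ctrl
import cv2,numpy as np
a=[]
for n in("scene","top"):
    im=ctrl.get_image(n)[:,:,::-1]; cv2.imwrite(f"pics/{n}0.png",im)
    c=ctrl.calibration(n); print(n,c)
s=ctrl.read_state();print(s, ctrl.grip_depth)
E
```

```text
pics
scene {'mtx': array([[427.75320104,   0.        , 267.86687513],
       [  0.        , 427.75320104, 195.94544447],
       [  0.        ,   0.        ,   1.        ]]), 'distortion': array([0.03479368, 0.        , 0.        , 0.        , 0.        ]), 'R': array([[-0.63255661, -0.77426135, -0.01978598],
       [-0.50691075,  0.43318089, -0.74524882],
       [ 0.58558827, -0.46138235, -0.66649284]]), 't': array([ 337.03295427,  384.29653866, 1140.25554333])}
top {'mtx': array([[419.44079453,   0.        , 253.02014397],
       [  0.        , 419.44079453, 188.3364415 ],
       [  0.        ,   0.        ,   1.        ]]), 'distortion': array([0.03334597, 0.        , 0.        , 0.        , 0.        ]), 'R': array([[-2.07186459e-03, -9.99997813e-01,  2.86417796e-04],
       [-9.80688376e-01,  1.97584400e-03, -1.95566884e-01],
       [ 1.95565890e-01, -6.86074704e-04, -9.80690324e-01]]), 't': array([ -36.99962117,  601.26722479, 1737.70684155])}
{'clock': 0.1, 'qpos': array([ 1.03919065,  0.62926834,  0.03842497,  1.51826406, -0.02701031,
        0.99629427, -0.01994719]), 'qd': array([-0.00019466, -0.00213801,  0.00070672, -0.00418047, -0.00106822,
       -0.00141869,  0.00111809]), 'tau': array([ 1.99908063e-03, -5.64530253e+01,  1.22985832e+00, -1.93970329e+01,
        1.11581772e-02,  5.42438618e-03,  7.57164912e-06]), 'eef_pos': array([ 291.73256885, -580.2300453 ,  230.4724083 ]), 'tool_rot': array([-3.13987572e+00, -2.35555239e-06,  4.65868981e-01]), 'force': array([ 0.48526015, -0.53583252, -0.32700702]), 'torque': array([-0.0177384 ,  0.05654318, -0.01325838]), 'gripper_force': 0.0, 'width': 85.2532411124796} 18.700000000000003
```

View pics/scene0.png

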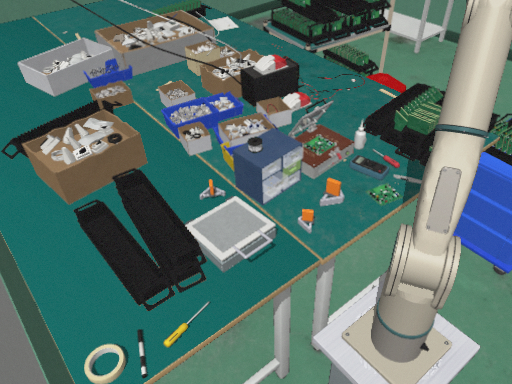

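View pics/top0.png

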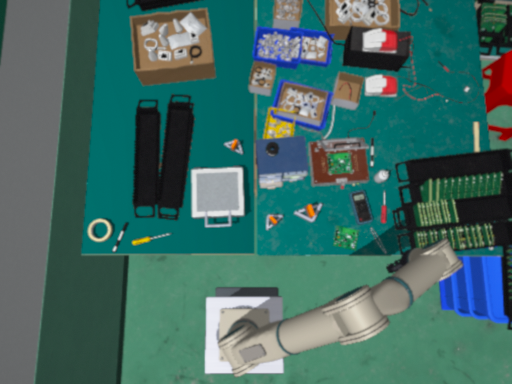

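Three square-like things show orange grips, at top px (235,146), (273,220) and (309,211), or scene px (211,187), (306,218) and (331,190). The one at top (309,211) / scene (331,190) looks largest. The cabinet is at top (218,192), with its bar handle near (219,220). I'll confirm this with an enlarged crop.

```bash
cat > h.py <<'E'
import cv2,numpy as np
from cell import ctrl
from scipy.spatial.transform import Rotation as Rn
def ray(n,uv,c=None):
    c=c or ctrl.calibration(n)
    p=cv2.undistortPoints(np.array([[uv]],float),c["mtx"],c["distortion"])[0,0]
    d=c["R"].T@np.array([p[0],p[1],1]); o=-c["R"].T@np.asarray(c["t"]); return o,d/np.linalg.norm(d)
def plane(n,uv,z,c=None):
    o,d=ray(n,uv,c); return o+d*(z-o[2])/d[2]
def tri(*rays):
    A=sum(np.eye(3)-np.outer(d,d) for o,d in rays); b=sum((np.eye(3)-np.outer(d,d))@o for o,d in rays)
    X=np.linalg.solve(A,b); return X,[np.linalg.norm((np.eye(3)-np.outer(d,d))@(X-o)) for o,d in rays]
def proj(n,X,c=None):
    c=c or ctrl.calibration(n)
    return cv2.projectPoints(np.array(X,float).reshape(-1,3),cv2.Rodrigues(c["R"])[0],np.asarray(c["t"],float),c["mtx"],c["distortion"])[0][:,0]
def orange(im):
    h=cv2.cvtColor(im,cv2.COLOR_BGR2HSV); return cv2.inRange(h,(5,150,120),(18,255,255))
def blobs(m,amin=15):
    n,l,s,c=cv2.connectedComponentsWithStats(m); return [(c[i].round(1).tolist(),int(s[i,4])) for i in range(1,n) if s[i,4]>=amin]
E
python3 - <<'E'
from h import *
t=cv2.imread("pics/top0.png"); s=cv2.imread("pics/scene0.png")
print(blobs(orange(t)),blobs(orange(s)))
a=cv2.resize(t[130:235,180:330],None,fx=5,fy=5,interpolation=cv2.INTER_CUBIC)[:,:]
a=cv2.resize(t[155:235,185:325],(800,457),interpolation=cv2.INTER_CUBIC)
a=cv2.resize(t[160:232,185:325],(560,288),interpolation=cv2.INTER_CUBIC)
b=cv2.resize(s[170:275,180:350],(680,420)[:2],interpolation=cv2.INTER_CUBIC)
b=cv2.resize(s[172:267,182:347],(540,311),interpolation=cv2.INTER_CUBIC)
o=np.zeros((600,560,3),np.uint8);o[:288,:560]=a;o[289:600,:540]=b
cv2.imwrite("pics/crop0.png",o)
E
```

```text
[([234.0, 144.2], 33), ([310.1, 210.3], 70), ([272.9, 219.6], 32)] [([211.0, 186.9], 53), ([332.9, 186.4], 199), ([307.2, 214.5], 124)]
```

View pics/crop0.png

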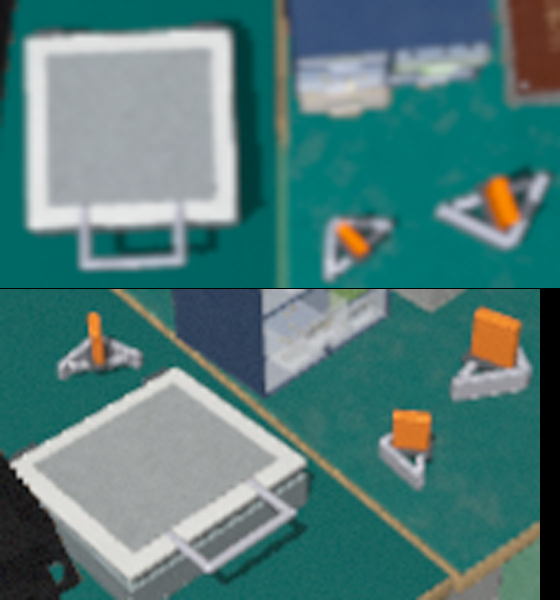

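The crop shows three wedge-shaped pieces. The right one, at crop (495,205) / top (310,210), has the longest legs and the biggest grip, so it is the square. Its apex is at top (313,222), and its leg tips are at (322,204) and (295,212). The handle bar runs from top (206,227) to (231,226).

Run:
```python
from h import *
print("grip",tri(ray("top",(310.1,210.3)),ray("scene",(332.9,186.4))))
for u in [(313,221.5),(321.7,203.7),(295,212.5)]: print("leg",plane("top",u,26))
for u in [(205.5,226.5),(231.5,225.5),(191.5,167.5),(243.5,166.5),(191.5,217),(244,215.5)]: print("cab",plane("top",u,45))
t=cv2.imread("pics/top0.png");h=cv2.cvtColor(t,cv2.COLOR_BGR2HSV);m=cv2.inRange(h,(0,0,190),(179,40,255));m[:155]=0;m[235:]=0;m[:,:180]=0;m[:,250:]=0
c=max(cv2.findContours(m,0,2)[0],key=cv2.contourArea);print(cv2.minAreaRect(c),cv2.contourArea(c))
c=ctrl.calibration("wrist");print(c, -c["R"].T@c["t"])
# handle in scene view crop px -> full
f=lambda x,y:(182+x*165/540,172+(y-289)*95/311)
print("handle tri",tri(ray("top",(207.5,225.8)),ray("scene",f(210,570))),tri(ray("top",(230.5,225)),ray("scene",f(293,514))))
```

```text
grip (array([ 506.75024044, -280.59642784,   53.64720456]), [np.float64(0.14852275973760637), np.float64(0.14852275973792714)])
leg [ 462.11006056 -295.51876701   26.        ]
leg [ 539.41048013 -335.50227128   26.        ]
leg [ 501.1806689  -219.14228985   26.        ]
cab [439.48788913 163.55825424  45.        ]
cab [443.45508663  53.40226146  45.        ]
cab [697.20925014 229.73062844  45.        ]
cab [701.3153386   3.1082071  45.       ]
cab [480.14671369 223.9405111   45.        ]
cab [4.86037808e+02 4.65033854e-01 4.50000000e+01]
((216.60617065429688, 191.86643981933594), (47.00481033325195, 50.89103698730469), 87.87889862060547) 2276.5
{'mtx': array([[271.46156886,   0.        , 254.96478053],
       [  0.        , 271.46156886, 190.76577352],
       [  0.        ,   0.        ,   1.        ]]), 'distortion': array([-0.05661186,  0.        ,  0.        ,  0.        ,  0.        ]), 'R': array([[ 0.44814072, -0.89396   , -0.00232875],
       [-0.8591343 , -0.43139976,  0.27528622],
       [-0.24709949, -0.12136625, -0.96135949]]), 't': array([-648.89814581,  -34.57570144,  379.61684872])} [ 354.89563845 -548.93225972  372.95535207]
handle tri (array([442.44791806, 155.19744207,  54.06615961]), [np.float64(1.4171484195164699), np.float64(1.4171484195164097)]) (array([443.83116055,  56.7321306 ,  59.405749  ]), [np.float64(0.2348933017197822), np.float64(0.23489330171980466)])
```

Call:
carry_out:
  deltas: [0,0,0,0.05,-0.029,0,-1,0,0,0,0.05,-0.029,0,-1,0,0,0,0.05,-0.029,0,-1,0,0,0,0.05,-0.029,0,-1,0,0,0,0.05,-0.029,0,-1,0,0,0,0.05,-0.029,0,-1,0,0,0,0,0,0,-1,0,0,0,0,0,0,-1]

```text
clock: 1.1
eef_pos: [481.3, -291.0, 231.1]
tool_rot: [-3.142, 0.001, 0.466]
force: [0.3, -0.6, -0.4]
width: 85.1
gripper_force: 0.0
```

```bash
cat > shot.py <<'E'
import sys,pickle
from h import *
n=sys.argv[1]; s=ctrl.read_state(); c=ctrl.calibration("wrist"); im=ctrl.get_image("wrist")[:,:,::-1]
cv2.imwrite(f"pics/{n}.png",im); pickle.dump((c,s),open(f"pics/{n}.pkl","wb"))
print(s["clock"],s["eef_pos"].round(1),s["tool_rot"].round(4),s["force"].round(1),s["width"],blobs(orange(im),30))
E
python3 shot.py w1
```

```text
1.1 [ 481.3 -291.   231.1] [-3.1416e+00  1.2000e-03  4.6590e-01] [ 0.3 -0.6 -0.4] 85.09663030340316 [([127.6, 117.0], 359), ([261.8, 144.0], 85)]
```

View pics/w1.png

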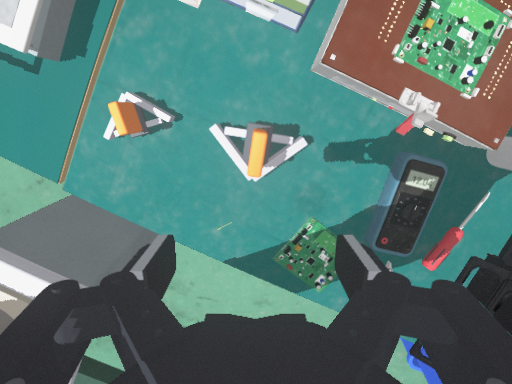

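The wrist view shows the large square with its grip top at (258,150), apex (254,180) and leg tips (306,141) and (213,127). The small one is at (127,117) and the meter at (412,205). Next I go to the handle with yaw about 91.8°.

Call:
carry_out:
  deltas: [0,0,-9.3,0,0,0,-1,0,0,-9.3,0,0,0,-1,0,0,-9.3,0,0,0,-1,0,0,-9.3,0,0,0,-1,0,0,-9.3,0,0,0,-1,0,0,-9.3,0,0,0,-1,0,0,-9.3,0,0,0,-1,0,0,0,0,0,0,-1]

```text
clock: 2.15
eef_pos: [480.5, -292.5, 231.1]
tool_rot: [-3.141, 0.0, 1.597]
force: [-0.5, -0.6, -0.6]
width: 85.2
gripper_force: 0.0
```

Call:
carry_out:
  deltas: [0,0,0,0.05,0.004,0,-1,0,0,0,0.05,0.004,0,-1,0,0,0,0.05,0.004,0,-1,0,0,0,0.05,0.004,0,-1,0,0,0,0.05,0.004,0,-1,0,0,0,0.05,0.004,0,-1,0,0,0,0.05,0.004,0,-1,0,0,0,0,0,0,-1,0,0,0,0,0,0,-1]

```text
clock: 3.28
eef_pos: [498.9, 58.7, 231.2]
tool_rot: [-3.141, 0.001, 1.599]
force: [-0.7, -0.8, -0.1]
width: 85.3
gripper_force: 0.0
```

```bash
python3 shot.py w2
```

```text
3.275 [498.9  58.7 231.2] [-3.1412e+00  1.2000e-03  1.5987e+00] [-0.7 -0.8 -0.1] 85.28454475030439 [([485.1, 187.8], 513), ([231.2, 293.1], 547)]
```

View pics/w2.png

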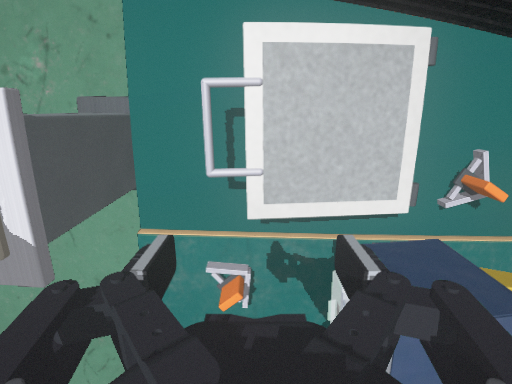

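The handle bar runs from (207,81) to (211,173). The door outline is (244,23), (429,29), (408,213), (248,219), with the hinge on the right. I'll take a second view nearer the handle for parallax.

Call:
carry_out:
  deltas: [0,0,0,0.025,-0.027,0.03,-1,0,0,0,0.025,-0.027,0.03,-1,0,0,0,0,0,0,-1,0,0,0,0,0,0,-1]

```text
clock: 3.82
eef_pos: [444.5, 106.9, 171.6]
tool_rot: [3.141, 0.001, 1.599]
force: [-0.1, 0.9, 1.2]
width: 85.5
gripper_force: 0.0
```

```bash
python3 shot.py w3
cat > bar.py <<'E'
from h import *
import pickle
R=[]
P0=[np.array([440.9,157,56.]),np.array([443.5,59,56.])]
for n in("w2","w3"):
    c,s=pickle.load(open(f"pics/{n}.pkl","rb")); im=cv2.imread(f"pics/{n}.png"); h=cv2.cvtColor(im,cv2.COLOR_BGR2HSV)
    m=cv2.inRange(h,(0,0,120),(179,60,255))
    p=proj("wrist",P0,c); print(n,p.round(1).tolist())
    w=np.zeros_like(m); cv2.line(w,*[tuple(map(int,q)) for q in p],255,25); cv2.imwrite(f"pics/m{n}.png",m&w)
    k=cv2.findContours(m&w,0,2)[0]; k=max(k,key=cv2.contourArea); r=cv2.minAreaRect(k);print(r)
    b=cv2.boxPoints(r); 
    # midline ends along the long axis
    e=[(b[0]+b[1])/2,(b[2]+b[3])/2] if np.linalg.norm(b[0]-b[1])<np.linalg.norm(b[1]-b[2]) else [(b[1]+b[2])/2,(b[3]+b[0])/2]
    e=sorted(e,key=lambda q:np.linalg.norm(q-p[0])); R.append([ray("wrist",q,c) for q in e]); print(e)
for i in (0,1): print("end",tri(R[0][i],R[1][i]))
E
python3 bar.py
```

```text
3.825 [444.5 106.9 171.6] [3.1405e+00 6.0000e-04 1.5988e+00] [-0.1  0.9  1.2] 85.53457001542805 []
w2 [[204.5, 85.7], [208.3, 172.4]]
((210.70135498046875, 126.728515625), (99.31603240966797, 16.647802352905273), 87.27368927001953)
[array([208.33937,  77.1267 ], dtype=float32), array([213.06334, 176.33032], dtype=float32)]
w3 [[251.9, 135.4], [252.1, 231.7]]
((256.5051574707031, 182.48382568359375), (111.05810546875, 16.00982666015625), 89.3839340209961)
[array([255.90811 , 126.957985], dtype=float32), array([257.10223, 238.00966], dtype=float32)]
end (array([444.95342478, 165.42563007,  57.27286194]), [np.float64(0.7458607518558201), np.float64(0.74586075185581)])
end (array([449.32753436,  55.15068427,  61.42562804]), [np.float64(0.7835098600175385), np.float64(0.7835098600174303)])
```

View pics/w3.png

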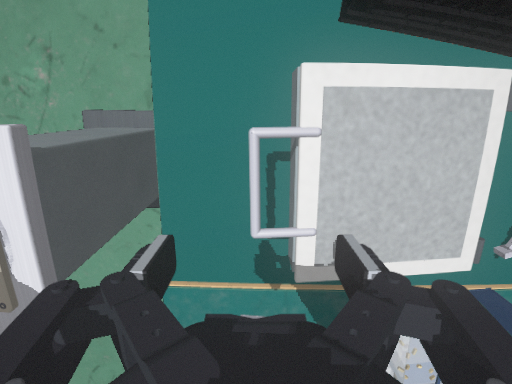

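The bar in w3 runs from (254,128) to (256,237), a little left of the mask because the mask took in the arms. The bar's middle is about (445,110,58), its length about 110 mm, and it is about 13 mm above the hinge height, so the door angle is about 0.05. That is consistent. I'll close to about 38 mm so the far finger fits the gap, then descend.

Call:
carry_out:
  deltas: [0,0,0,0.0026,0,0.02,0.1,0,0,0,0,0,0.02,0.1,0,0,0,0,0,0.02,0.1,0,0,0,0,0,0,0.1,0,0,0,0,0,0,0.1]

```text
clock: 4.5
eef_pos: [444.4, 110.7, 112.1]
tool_rot: [3.14, -0.0, 1.6]
force: [-0.5, 0.9, 0.4]
width: 38.3
gripper_force: 0.0
```

Run:
```python
from h import *
import pickle
for n,cs in(("w2",[(244,23),(248,219),(429,29),(408,213)]),("w3",[(302,64),(295,270),(510,69),(472,268)])):
    c,s=pickle.load(open(f"pics/{n}.pkl","rb"))
    for u,z in zip(cs,(57,57,49,49)): print(n,plane("wrist",u,z,c).round(1))
p=[np.array([256-256*np.cos(t),256*np.sin(t)]) for t in np.linspace(.05,1.5,25)]
print((np.diff(p,axis=0)).round(1).tolist())
```

```text
w2 [483.5 221.   57. ]
w2 [492.2   1.   57. ]
w2 [687.6 227.1  49. ]
w2 [699.5  11.   49. ]
w3 [483.5 220.6  57. ]
w3 [490.9  15.4  57. ]
w3 [687.1 229.4  49. ]
w3 [700.3  14.4  49. ]
[[1.2, 15.4], [2.2, 15.3], [3.1, 15.2], [4.0, 14.9], [4.9, 14.7], [5.8, 14.3], [6.6, 14.0], [7.5, 13.5], [8.3, 13.1], [9.0, 12.6], [9.8, 12.0], [10.5, 11.4], [11.1, 10.7], [11.8, 10.0], [12.4, 9.3], [12.9, 8.5], [13.4, 7.7], [13.8, 6.9], [14.2, 6.1], [14.6, 5.2], [14.9, 4.3], [15.1, 3.4], [15.3, 2.5], [15.4, 1.6]]
```

Call:
carry_out:
  deltas: [0,0,0,0,0,0.024,0.1,0,0,0,0,0,0.024,0.1,0,0,0,0,0,0.024,0.1,0,0,0,0,0,0,0.1,0,0,0,0,0,0,1,0,0,0,0,0,0,1,0,0,0,0,0,0,1,0,0,0,0,0,0,1,0,0,0,0,0,0,1]

```text
clock: 5.62
eef_pos: [443.8, 111.2, 39.6]
tool_rot: [3.141, -0.0, 1.602]
force: [0.3, 0.3, 1.3]
width: 7.7
gripper_force: 58.4
```

```bash
python3 -c "
from cell import ctrl
s=ctrl.read_state();print(s)"
```

```text
{'clock': 5.625, 'qpos': array([-0.20824131,  0.71141484, -0.14416609,  2.1861794 ,  0.36614841,
        0.26489783, -0.64089652]), 'qd': array([-0.00130326,  0.00049004,  0.0005167 , -0.00160212, -0.0003723 ,
       -0.00198668, -0.00039935]), 'tau': array([  0.17712606, -46.01597786,  -0.84046092,  -5.26306093,
        -0.10491637,   0.16967417,  -0.09922776]), 'eef_pos': array([443.79347266, 111.20092858,  39.56610683]), 'tool_rot': array([ 3.14058251e+00, -3.68047810e-04,  1.60199641e+00]), 'force': array([0.3338561 , 0.27066599, 1.29783613]), 'torque': array([ 0.03914737, -0.10275271,  0.08371068]), 'gripper_force': 58.39245915412903, 'width': 7.697701331920375}
```

The bar is gripped. I'm swinging the door along the arc.

Call:
carry_out:
  deltas: [0,0,0,0,0.0012,-0.0154,1,0,0,0,0,0.0022,-0.0153,1,0,0,0,0,0.0031,-0.0152,1,0,0,0,0,0.004,-0.0149,1,0,0,0,0,0.0049,-0.0147,1,0,0,0,0,0.0058,-0.0143,1,0,0,0,0,0.0066,-0.014,1,0,0,0,0,0.0075,-0.0135,1,0,0,0,0,0.0083,-0.0131,1,0,0,0,0,0.009,-0.0126,1,0,0,0,0,0,0,1]

```text
clock: 7.0
eef_pos: [496.9, 113.4, 182.8]
tool_rot: [3.139, -0.001, 1.602]
force: [1.8, 1.4, 0.0]
width: 7.9
gripper_force: 58.9
```

Call:
carry_out:
  deltas: [0,0,0,0,0.0098,-0.012,1,0,0,0,0,0.0105,-0.0114,1,0,0,0,0,0.0111,-0.0107,1,0,0,0,0,0.0118,-0.01,1,0,0,0,0,0.0124,-0.0093,1,0,0,0,0,0.0129,-0.0085,1,0,0,0,0,0.0134,-0.0077,1,0,0,0,0,0.0138,-0.0069,1,0,0,0,0,0,0,1]

```text
clock: 8.12
eef_pos: [589.9, 117.3, 259.3]
tool_rot: [-3.139, -0.001, 1.603]
force: [-4.1, 2.4, 8.9]
width: 7.9
gripper_force: 59.4
```

Call:
carry_out:
  deltas: [0,0,0,0,0.0142,-0.0061,1,0,0,0,0,0.0146,-0.0052,1,0,0,0,0,0.0149,-0.0043,1,0,0,0,0,0.0151,-0.0034,1,0,0,0,0,0.0153,-0.0025,1,0,0,0,0,0.0154,-0.0016,1,0,0,0,0,0,0,1,0,0,0,0,0,0,1]

```text
clock: 9.12
eef_pos: [680.7, 121.0, 281.5]
tool_rot: [3.141, -0.003, 1.604]
force: [1.3, 5.8, -0.0]
width: 7.7
gripper_force: 62.2
```

Call:
carry_out:
  deltas: [0,0,0,0,0,0,-0.5,0,0,0,0,0,0,-0.5,0,0,0,0,0,0,-0.5,0,0,0,0,0,-0.02,-0.5,0,0,0,0,0,-0.03,-0.5,0,0,0,0,0,-0.01,-0.5,0,0,0,0,-0.05,0,-0.5,0,0,0,0,-0.05,0,-0.5,0,0,0,0,-0.05,0,-0.5,0,0,0,0,-0.05,0,-1,0,0,0,0,0,0,-1]

```text
clock: 10.5
eef_pos: [477.1, 111.7, 341.7]
tool_rot: [-3.139, 0.002, 1.604]
force: [0.7, -0.1, -0.5]
width: 85.4
gripper_force: 0.0
```

```bash
python3 shot.py w4; python3 -c "
from h import *
cv2.imwrite('pics/s4.png',ctrl.get_image('scene')[:,:,::-1])
a=cv2.imread('pics/w4.png');b=cv2.imread('pics/s4.png')[120:300,120:380]
b=cv2.resize(b,None,fx=1.15,fy=1.15)
o=np.zeros((600,512,3),np.uint8);o[:384]=a;o[384:384+207,:299]=b;cv2.imwrite('pics/v4.png',o)"
```

```text
10.5 [477.1 111.7 341.7] [-3.1390e+00  2.0000e-03  1.6035e+00] [ 0.7 -0.1 -0.5] 85.38584012807212 [([247.9, 279.5], 301)]
```

View pics/v4.png

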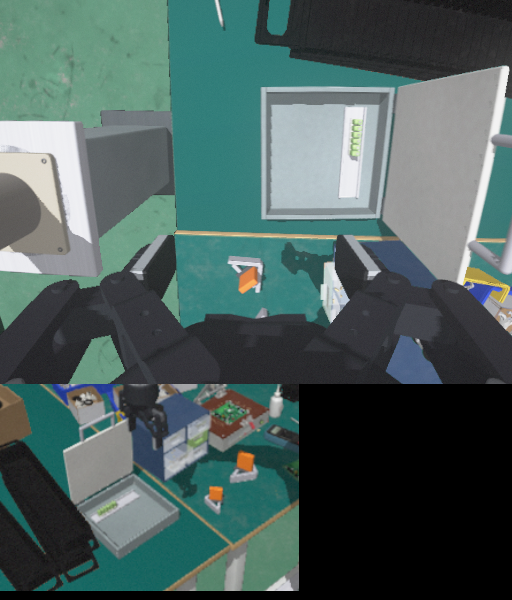

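The door stands upright. The open tray's rim corners are at about (262,88), (393,87), (381,220) and (262,219), and the near right inner corner is at about (267,213). I'll take a closer view of that corner on the way back.

Call:
carry_out:
  deltas: [0,0,0,-0.043,0.004,0.028,-1,0,0,0,-0.043,0.004,0.028,-1,0,0,0,-0.043,0.004,0.028,-1,0,0,0,-0.043,0.004,0.028,-1,0,0,0,0,0,0,-1,0,0,0,0,0,0,-1]

```text
clock: 11.35
eef_pos: [503.4, -58.9, 229.5]
tool_rot: [3.141, -0.001, 1.601]
force: [-0.0, -0.1, 0.7]
width: 85.5
gripper_force: 0.0
```

```bash
python3 shot.py w5
python3 - <<'E'
from h import *
import pickle
c,s=pickle.load(open("pics/w4.pkl","rb"))
for u in [(262,88),(393,87),(381,220),(262,219)]: print(plane("wrist",u,40,c).round(1))
c,s=pickle.load(open("pics/w5.pkl","rb"))
im=cv2.imread("pics/w5.png")
q=proj("wrist",plane("wrist",(267,213),40,pickle.load(open("pics/w4.pkl","rb"))[0]),c)[0].astype(int);print(q)
x,y=max(q[0]-55,0),max(q[1]-70,0); print("crop origin",x,y)
cv2.imwrite("pics/c5.png",cv2.resize(im[y:y+110,x:x+150],(750,550),interpolation=cv2.INTER_CUBIC))
E
```

```text
11.35 [503.4 -58.9 229.5] [ 3.1414e+00 -9.0000e-04  1.6015e+00] [-0.  -0.1  0.7] 85.46991428267678 [([227.5, 218.2], 459), ([254.3, 311.3], 340)]
[484.3 219.7  40. ]
[689.3 230.   40. ]
[704.5   7.2  40. ]
[492.7   2.9  40. ]
[254 110]
crop origin 199 40
```

View pics/c5.png

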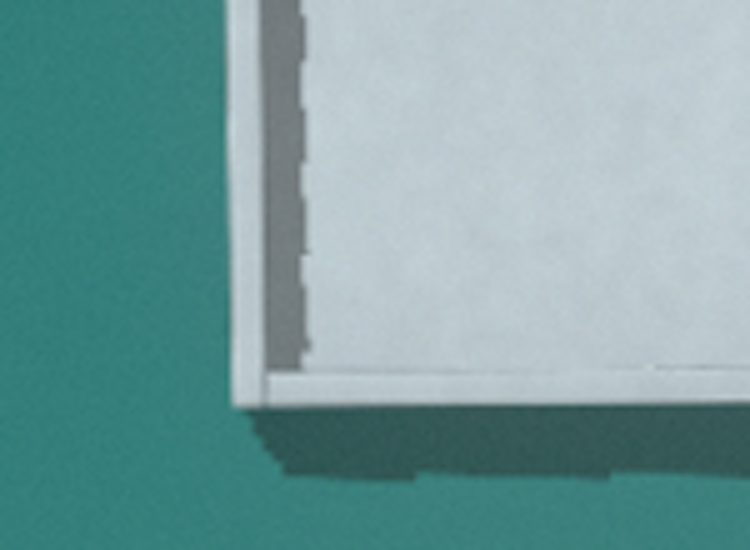

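The crop shows the near right corner. The inner rim corner is at crop (267,372), which is pixel (252.4,114.4), and the outer one is at (245.6,121.6).

Run:
```python
from h import *
import pickle
L=lambda n:pickle.load(open(f"pics/{n}.pkl","rb"))[0]
c=L("w5");c4=L("w4")
print("outer stereo",tri(ray("wrist",(262,219),c4),ray("wrist",(245.6,121.6),c)))
I=plane("wrist",(252,114.),40,c);O=plane("wrist",(245.2,121.2),40,c)
a=plane("wrist",(250.8,40),40,c);b=plane("wrist",(348.6,112.6),40,c)
print(I,O,I-O,"yaws",np.arctan2(-(a-I)[0],(a-I)[1]),np.arctan2((b-I)[1],(b-I)[0]))
```

```text
outer stereo (array([491.88020587,   1.69994001,  37.44672599]), [np.float64(0.9071050638833774), np.float64(0.9071050638833907)])
[498.44792963  10.597274    40.        ] [490.58555379   2.05449711  40.        ] [7.86237583 8.54277689 0.        ] yaws 0.04379551301113083 0.04903519526158826
```

Call:
carry_out:
  deltas: [0,0,10.4,0,0,0,-1,0,0,10.4,0,0,0,-1,0,0,10.4,0,0,0,-1,0,0,10.4,0,0,0,-1,0,0,10.4,0,0,0,-1,0,0,10.4,0,0,0,-1,0,0,10.4,0,0,0,-1,0,0,0,0,0,0,-1]

```text
clock: 12.4
eef_pos: [503.3, -57.7, 230.6]
tool_rot: [3.141, -0.002, 0.336]
force: [-0.5, -0.1, -0.2]
width: 85.3
gripper_force: 0.0
```

Call:
carry_out:
  deltas: [0,0,0,-0.019,0.04,0.015,-1,0,0,0,-0.019,0.04,0.015,-1,0,0,0,-0.019,0.04,0.015,-1,0,0,0,-0.019,0.04,0.015,-1,0,0,0,0,0,0,-1,0,0,0,0,0,0,-1]

```text
clock: 13.15
eef_pos: [483.3, -234.2, 170.1]
tool_rot: [-3.141, -0.001, 0.334]
force: [-0.5, 1.0, 0.5]
width: 85.5
gripper_force: 0.0
```

```bash
python3 shot.py w6
python3 - <<'E'
from h import *
import pickle
L=lambda n:pickle.load(open(f"pics/{n}.pkl","rb"))[0]
r=[]
for n,P in(("w1",(258,150)),("w6",None)):
    im=cv2.imread(f"pics/{n}.png"); c=L(n)
    if P is None: P=proj("wrist",[507,-281,82],c)[0]; print("pred",P)
    h=cv2.cvtColor(im,cv2.COLOR_BGR2HSV)
    m=cv2.inRange(h,(5,100,200),(25,255,255)); m2=cv2.inRange(h,(5,100,60),(25,255,255))
    k=[min(cv2.findContours(q,0,2)[0],key=lambda k:np.hypot(*(np.array(cv2.minAreaRect(k)[0])-P))+(1000 if cv2.contourArea(k)<60 else 0)) for q in(m,m2)]
    R=[cv2.minAreaRect(q) for q in k]; print(n,R)
    r.append(ray("wrist",R[0][0],c))
    b=cv2.boxPoints(R[0]); W=[plane("wrist",q,82,c) for q in b]; e=[W[1]-W[0],W[2]-W[1]]
    print([np.linalg.norm(v).round(1) for v in e],[np.degrees(np.arctan2(v[1],v[0])).round(1) for v in e],np.mean(W,axis=0).round(1))
print(tri(*r))
c=L("w6"); im=cv2.imread("pics/w6.png"); q=proj("wrist",[507,-281,40],c)[0].astype(int); x,y=max(q[0]-80,0),max(q[1]-60,0);print("crop",x,y)
cv2.imwrite("pics/c6.png",cv2.resize(im[y:y+120,x:x+160],(800,600),interpolation=cv2.INTER_CUBIC))
E
```

```text
13.15 [ 483.3 -234.2  170.1] [-3.1409e+00 -1.0000e-03  3.3430e-01] [-0.5  1.   0.5] 85.50420673186034 [([143.9, 162.7], 88), ([308.5, 176.2], 866)]
w1 [((256.6300354003906, 153.4046173095703), (14.749547958374023, 45.76921844482422), 8.746162414550781), ((257.0606689453125, 152.35548400878906), (15.28174877166748, 47.97404861450195), 8.746161460876465)]
[np.float64(49.4), np.float64(15.5)] [np.float64(17.6), np.float64(-71.9)] [ 507.2 -279.8   82. ]
pred [314.03796848 188.03918616]
w6 [((307.096435546875, 186.64974975585938), (26.788890838623047, 53.00780487060547), 4.085616588592529), ((307.6700439453125, 182.11927795410156), (27.287620544433594, 62.12742233276367), 4.085616588592529)]
[np.float64(48.2), np.float64(23.2)] [np.float64(17.4), np.float64(-74.8)] [ 505.5 -275.    82. ]
(array([ 503.78487502, -280.5846106 ,   62.00941999]), [np.float64(1.4523024303727865), np.float64(1.452302430372755)])
crop 225 117
```

View pics/c6.png

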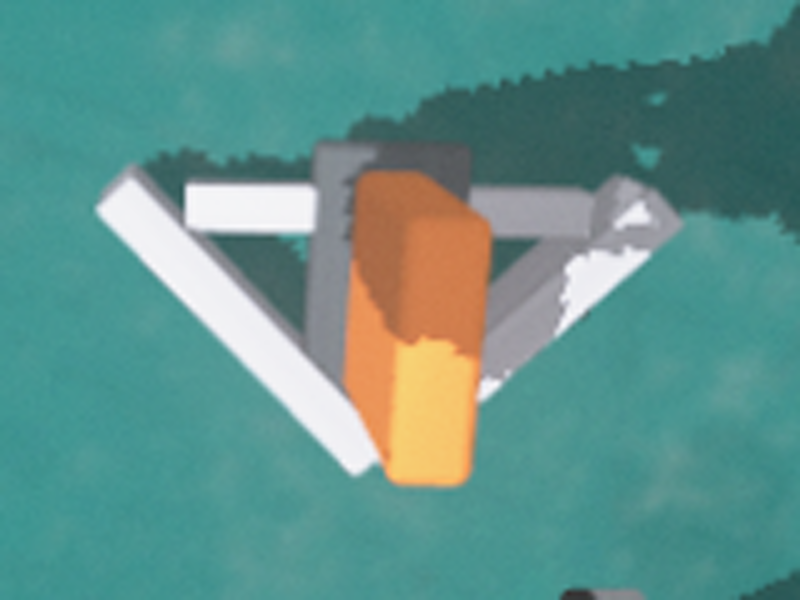

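The crop shows the grip top corners at crop (410,215), (490,215), (470,485) and (388,485), so its centre is at pixel (313,187). The left leg's outer edge runs (97,210)→(355,475) and the right leg's (682,222)→(478,402).

Run:
```python
from h import *
import pickle
L=lambda n:pickle.load(open(f"pics/{n}.pkl","rb"))[0]
c=L("w6"); f=lambda x,y:(225+(x+.5)/5-.5,117+(y+.5)/5-.5)
T=[plane("wrist",f(*q),82,c) for q in[(410,215),(490,215),(470,485),(388,485)]]
ctr=sum(T)/4; d=(T[0]+T[1]-T[2]-T[3]); print(ctr, np.degrees(np.arctan2(d[1],d[0])),np.linalg.norm(d)/2,np.linalg.norm(T[0]-T[1]))
print(tri(ray("wrist",f(440,350),c),ray("wrist",(258,151),L("w1"))))
A,A2,B,B2=[plane("wrist",f(*q),26,c) for q in[(97,210),(355,475),(682,222),(478,402)]]
ya=np.degrees(np.arctan2(*(A-A2)[[1,0]]))-90; yb=np.degrees(np.arctan2(*(B-B2)[[1,0]])); print("leg yaw",ya,yb)
u=(A-A2)[:2];v=(B-B2)[:2]; t=np.linalg.solve(np.c_[u,-v],(B2-A2)[:2]); O=A2[:2]+t[0]*u; print("apex",O,"grip off",ctr[:2]-O, np.linalg.norm(A[:2]-O),np.linalg.norm(B[:2]-O))
```

```text
[ 507.12860623 -279.45597769   82.        ] 18.091731155665205 49.37851310808386 13.802695463958718
(array([ 509.44132888, -279.27110585,   83.31068535]), [np.float64(1.4425616250816253), np.float64(1.4425616250816025)])
leg yaw -27.153128143790795 -26.686149264698912
apex [ 461.50988828 -294.39027591] grip off [45.61871794 14.93429822] 89.19014381220447 89.13086410861202
```

Call:
carry_out:
  deltas: [0,0,1,0,0,0,-1,0,0,0,0.0088,0.0504,0,-1,0,0,0,0,0,0.03,-1,0,0,0,0,0,0.03,-1,0,0,0,0,0,0.03,-1,0,0,0,0,0,0.034,-1,0,0,0,0,0,0,-1]

```text
clock: 14.08
eef_pos: [505.4, -278.4, 44.2]
tool_rot: [-3.138, 0.003, 0.316]
force: [0.9, 0.0, 1.2]
width: 85.6
gripper_force: 0.0
```

Call:
carry_out:
  deltas: [0,0,0,0,0,0,1,0,0,0,0,0,0,1,0,0,0,0,0,0,1,0,0,0,0,0,0,1,0,0,0,0,0,0,1,0,0,0,0,0,0,1]

```text
clock: 14.82
eef_pos: [507.2, -280.7, 46.8]
tool_rot: [3.141, -0.001, 0.314]
force: [-0.8, 0.1, 5.5]
width: 15.4
gripper_force: 59.6
```

Call:
carry_out:
  deltas: [0,0,0,0,0,-0.02,1,0,0,0,0,0,-0.03,1,0,0,0,0,0,-0.03,1,0,0,0,0,0,-0.03,1,0,0,0,0,0,0,1,0,0,-9.8,0,0,0,1,0,0,-9.8,0,0,0,1,0,0,-9.8,0,0,0,1,0,0,0,0,0,0,1,0,0,0,0,0,0,1]

```text
clock: 16.08
eef_pos: [505.9, -280.3, 155.0]
tool_rot: [-3.14, 0.0, 0.824]
force: [1.5, -0.3, -2.9]
width: 15.2
gripper_force: 58.8
```

```bash
python3 shot.py w7
python3 - <<'E'
from h import *
p=ctrl.read_state();e=p["eef_pos"];y=p["tool_rot"][2]
C=np.array([498.5,10.5]);yaw=.044
R=np.array([[np.cos(yaw),-np.sin(yaw)],[np.sin(yaw),np.cos(yaw)]])
tx=np.array([np.cos(y),np.sin(y)]);ty=np.array([np.sin(y),-np.cos(y)])
for off in(34,42,44):
    G=C+R@[off,off]; d=G-e[:2]; print(off,G,d@tx,d@ty)
print("yaw err deg",np.degrees(y-yaw)-45,p["gripper_force"],e)
E
```

```text
16.075 [ 505.9 -280.3  155. ] [-3.1399e+00  4.0000e-04  8.2400e-01] [ 1.5 -0.3 -2.9] 15.207477526763816 [([110.8, 91.6], 730), ([255.6, 256.8], 3318)]
34 [530.97157597  45.96261065] 256.41738461094326 -203.20029269863596
42 [538.61194679  54.30675433] 267.7309719445327 -203.25265342098425
44 [540.52203949  56.39279025] 270.5593687779301 -203.26574360157124
yaw err deg -0.2651702678134882 58.82322549819946 [ 506.16308733 -280.26548896  155.224186  ]
```

View pics/w7.png

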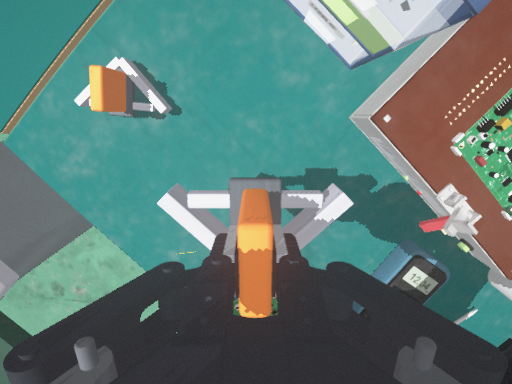

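The square hangs level and symmetric in the grip, with its tips at (165,200) and (348,200). I carry it over the corner with about 10 mm clearance from each wall.

Call:
carry_out:
  deltas: [0,0,0,0.0338,-0.0254,0,1,0,0,0,0.0338,-0.0254,0,1,0,0,0,0.0338,-0.0254,0,1,0,0,0,0.0338,-0.0254,0,1,0,0,0,0.0338,-0.0254,0,1,0,0,0,0.0338,-0.0254,0,1,0,0,0,0.0338,-0.0254,0,1,0,0,0,0.0338,-0.0254,0,1,0,0,-0.3,0,0,0,1,0,0,0,0,0,0,1,0,0,0,0,0,0,1]

```text
clock: 17.5
eef_pos: [540.0, 54.6, 155.8]
tool_rot: [3.141, 0.001, 0.83]
force: [1.0, -0.5, -2.5]
width: 15.1
gripper_force: 59.1
```

```bash
python3 shot.py w8
python3 - <<'E'
from h import *
import pickle
c,p=pickle.load(open("pics/w8.pkl","rb"));im=cv2.imread("pics/w8.png");e=p["eef_pos"];y=p["tool_rot"][2]
# legs of the held square: bright strips; compare leg tip symmetry about the tool axis via w7 pixels
c7,p7=pickle.load(open("pics/w7.pkl","rb"));e7=p7["eef_pos"];y7=p7["tool_rot"][2]
for u in[(158,201),(352,199)]:
    W=plane("wrist",u,e7[2]-47+26,c7)-e7; print("tip in tool",W[0]*np.cos(y7)+W[1]*np.sin(y7),W[0]*np.sin(y7)-W[1]*np.cos(y7))
C=np.array([498.5,10.5]);yaw=.044;R=np.array([[np.cos(yaw),-np.sin(yaw)],[np.sin(yaw),np.cos(yaw)]])
print("grip rel corner in cab axes",R.T@(e[:2]-C),"yaw err",y-yaw-np.pi/4,e)
E
```

```text
17.5 [540.   54.6 155.8] [3.1411e+00 9.0000e-04 8.2970e-01] [ 1.  -0.5 -2.5] 15.125512901829532 [([254.8, 254.7], 4041)]
tip in tool 16.896978631938946 -61.731313713396766
tip in tool 18.188872200122624 61.90628253222703
grip rel corner in cab axes [43.39397927 42.2184035 ] yaw err 0.00025845907582877636 [539.99497025  54.58626175 155.83509876]
```

Call:
carry_out:
  deltas: [0,0,0,0,0,0.03,1,0,0,0,0,0,0.03,1,0,0,0,0,0,0.025,1,0,0,0,0,0,0.005,1,0,0,0,0,0,0.005,1,0,0,0,0,0,0,1,0,0,0,0,0,0,1]

```text
clock: 18.42
eef_pos: [540.7, 56.2, 61.7]
tool_rot: [3.141, -0.001, 0.832]
force: [0.3, 0.1, -2.1]
width: 15.2
gripper_force: 58.9
```

Call:
carry_out:
  deltas: [0,0,0,0,0,0.003,1,0,0,0,0,0,0.003,1,0,0,0,0,0,0,1,0,0,0,0,0,0,1]

```text
clock: 18.92
eef_pos: [540.1, 56.2, 54.9]
tool_rot: [-3.142, 0.0, 0.832]
force: [-0.2, -0.2, -2.3]
width: 14.9
gripper_force: 59.0
```

Call:
carry_out:
  deltas: [0,0,0,0,0,0.001,1,0,0,0,0,0,0.001,1,0,0,0,0,0,0.001,1,0,0,0,0,0,0,1,0,0,0,0,0,0,1]

```text
clock: 19.55
eef_pos: [540.1, 56.1, 51.9]
tool_rot: [3.142, 0.0, 0.832]
force: [-0.8, 0.7, -2.3]
width: 15.3
gripper_force: 59.1
```

Call:
carry_out:
  deltas: [0,0,0,0,0,0.001,1,0,0,0,0,0,0,1,0,0,0,0,0,0,1]

```text
clock: 19.92
eef_pos: [540.2, 56.2, 51.8]
tool_rot: [3.141, -0.0, 0.832]
force: [-1.1, -0.3, 6.0]
width: 15.2
gripper_force: 60.4
```

Floor contact is at z≈51.8, as expected. Now I slide towards the corner along tool -x.

Call:
carry_out:
  deltas: [0,0,0,-0.002,0,0,1,0,0,0,-0.002,0,0,1,0,0,0,-0.002,0,0,1,0,0,0,-0.002,0,0,1,0,0,0,-0.001,0,0,1,0,0,0,0,0,0,1,0,0,0,0,0,0,1]

```text
clock: 20.8
eef_pos: [535.8, 49.9, 51.8]
tool_rot: [3.139, -0.003, 0.832]
force: [0.9, 1.2, 5.4]
width: 15.2
gripper_force: 60.4
```

Call:
carry_out:
  deltas: [0,0,0,-0.001,0,0,1,0,0,0,-0.001,0,0,1,0,0,0,-0.001,0,0,1,0,0,0,0,0,0,1,0,0,0,0,0,0,1]

```text
clock: 21.42
eef_pos: [533.9, 47.8, 51.8]
tool_rot: [3.139, -0.003, 0.832]
force: [1.1, 2.2, 5.4]
width: 15.7
gripper_force: 60.4
```

Call:
carry_out:
  deltas: [0,0,0,-0.001,0,0,1,0,0,0,-0.001,0,0,1,0,0,0,0,0,0,1,0,0,0,0,0,0,1]

```text
clock: 21.92
eef_pos: [532.5, 46.3, 51.8]
tool_rot: [3.139, -0.003, 0.832]
force: [2.0, 1.9, 6.1]
width: 15.2
gripper_force: 60.4
```

Call:
carry_out:
  deltas: [0,0,0,-0.001,0,0,1,0,0,0,-0.001,0,0,1,0,0,0,0,0,0,1,0,0,0,0,0,0,1]

```text
clock: 22.42
eef_pos: [532.1, 46.1, 51.9]
tool_rot: [3.139, -0.006, 0.833]
force: [3.5, 3.9, 5.4]
width: 15.2
gripper_force: 60.3
```

Call:
carry_out:
  deltas: [0,0,0,0,0,0.001,1,0,0,0,-0.001,0,0,1,0,0,0,-0.001,0,0,1,0,0,0,0,0,0,1,0,0,0,0,0,0,1]

```text
clock: 23.05
eef_pos: [532.0, 46.0, 51.9]
tool_rot: [3.138, -0.009, 0.834]
force: [3.4, 6.7, 12.4]
width: 15.2
gripper_force: 61.3
```

```bash
cat > chk.py <<'E'
from h import *
for _ in range(2):
    im=ctrl.get_image("wrist"); s=ctrl.read_state()
f=s["force"]; yaw=.044
print(s["clock"],s["eef_pos"].round(2),s["tool_rot"].round(4),f.round(2),"cab axes",(f[0]*np.cos(yaw)+f[1]*np.sin(yaw)).round(2),(-f[0]*np.sin(yaw)+f[1]*np.cos(yaw)).round(2),s["torque"].round(3),s["gripper_force"])
E
python3 chk.py
```

```text
23.15 [532.07  46.07  51.93] [ 3.1379 -0.0088  0.8342] [ 2.82  6.8  12.28] cab axes 3.12 6.67 [ 1.4   -0.473 -0.067] 61.316378116607666
```

Call:
carry_out:
  deltas: [0,0,0,-0.0014,-0.0015,0,1,0,0,0,-0.0014,-0.0015,0.0005,1,0,0,0,0,0,0,1,0,0,0,0,0,0,1,0,0,0,0,0,0,1]

```text
clock: 23.78
eef_pos: [530.7, 46.0, 52.1]
tool_rot: [3.134, -0.013, 0.834]
force: [5.9, 5.9, 13.2]
width: 15.5
gripper_force: 61.5
```

```bash
python3 chk.py
```

```text
23.875 [530.63  46.    52.12] [ 3.1343 -0.0127  0.8341] [ 6.64  6.77 13.11] cab axes 6.93 6.47 [ 1.214 -1.23  -0.058] 61.529438495635986
```

Call:
carry_out:
  deltas: [0,0,0,0,0,0.001,1,0,0,0,-0.0015,-0.0006,0,1,0,0,0,-0.0015,-0.0006,0,1,0,0,0,0,0,0,1,0,0,0,0,0,0,1,0,0,0,0,0,0,1]

```text
clock: 24.62
eef_pos: [530.4, 45.9, 52.3]
tool_rot: [3.131, -0.018, 0.834]
force: [8.2, 8.1, 19.5]
width: 15.4
gripper_force: 62.2
```

```bash
python3 chk.py
```

```text
24.725 [530.39  45.92  52.24] [ 3.1314 -0.0177  0.8344] [ 8.47  8.44 19.25] cab axes 8.83 8.06 [ 1.661 -1.619 -0.133] 62.18047857284546
```

```bash
python3 shot.py w9
python3 - <<'E'
from h import *
import pickle
c,p=pickle.load(open("pics/w9.pkl","rb"))
a,b=[cv2.cvtColor(cv2.imread(f"pics/{n}.png"),cv2.COLOR_BGR2GRAY) for n in("w8","w9")]
for x,y in[(158,201),(352,199),(255,190),(190,200),(320,200)]:
    t=a[y-14:y+14,x-14:x+14]; r=cv2.matchTemplate(b[y-24:y+24,x-24:x+24],t,cv2.TM_CCOEFF_NORMED); _,v,_,l=cv2.minMaxLoc(r); print((x,y),"shift",l[0]-10,l[1]-10,round(v,2))
# predicted pixels of leg tips (top outer edges) and of wall inner rim lines if fully seated
C=np.array([498.5,10.5]);yaw=.044;R=np.array([[np.cos(yaw),-np.sin(yaw)],[np.sin(yaw),np.cos(yaw)]])
W=lambda x,y,z:[*(C+R@[x,y]),z]
print(proj("wrist",[W(11,90,31),W(90,11,31),W(0,0,40),W(0,90,40),W(90,0,40)],c).round(1).tolist())
g=cv2.imread("pics/w9.png")[130:260,130:380]; cv2.imwrite("pics/c9.png",g)
E
```

```text
24.725 [530.4  45.9  52.2] [ 3.1314 -0.0177  0.8344] [ 8.5  8.4 19.2] 15.564841914745998 [([254.8, 254.7], 4026)]
(158, 201) shift 1 -1 0.86
(352, 199) shift -1 0 0.87
(255, 190) shift -10 0 0.84
(190, 200) shift 0 0 0.89
(320, 200) shift 0 1 0.89
[[166.5, 190.8], [343.0, 191.0], [254.8, 297.2], [150.3, 207.0], [359.1, 207.1]]
```

The tips have moved ≤1 px in the grip. The tool tilt is about 0.02 rad, and each wall takes about 8 N. Handing in.

```bash
python3 -c "
from cell import ctrl
print(ctrl.finish_job())"
```

```text
the job is handed in; nothing more can be done
None
```

The job is handed in with no verdict returned: the door was swung to about 1.49 rad, and the square is still gripped at about 60 N and pressed into the near right corner with about 8 N measured towards each wall (some of it floor friction), tilted about 0.02 rad with the tool.

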